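# Shut the top two drawers of the desk organiser

### The job

The small three-drawer organiser on the desk has been left with all its drawers pulled out. Push the top and the middle drawer fully shut with the fingertips and leave the bottom drawer standing open as it is. Push gently: the organiser must not be shoved out of its place, lifted or tipped, and the things on top of it and around it must stay where they are.

Things in the scene. Friction and masses are not known exactly. Their poses are not given: they have to be found in the camera images.
- organiser: Three-drawer organiser (white and grey case, clear drawers with small bits in them) standing loose on the desk, about 1.6 kg, 183 x 190 x 165 mm (deep, wide, high). Origin: centre of its underside. Its x axis points from the drawer fronts to its back (the way drawers are pushed shut), y to its left seen from the front, z up. With a drawer shut, its front panel is flush with the case at x = -80 mm. It slides on the desk if pushed with more than roughly 6 N.
- top_front (a point): Centre of the outer face of the top drawer's front panel; it moves with the drawer, about 137 mm above the desk. The panel is 182 mm wide and 49 mm high (desk height 112 to 161 mm), 3 mm thick, upright. A pull lip 40 mm wide and 5 mm thick juts 12 mm out of its middle, 4 mm above this point; left and right of the lip the panel is flat.
- middle_front (a point): The same point of the middle drawer, about 83 mm above the desk; panel from 58 to 107 mm, same width and lip.
- bottom_front (a point): The same point of the bottom drawer, about 29 mm above the desk; panel from 4 to 53 mm, same width and lip. To be left as it is.
- organiser_drawer2 (a joint): How far the top drawer is pulled out, m: 0 fully shut, 0.078 fully out. Slides with under 1 N, stays where it is left and stops hard at 0.
- organiser_drawer1 (a joint): The same for the middle drawer.
- organiser_drawer0 (a joint): The same for the bottom drawer (to be left open as it is).
- pot: Small round pot with a black lid, 44 mm across, 35 mm high, standing loose on top of the organiser (165 mm above the desk), towards its back. Origin: centre of its underside.
- label_roll: Roll of blank white labels, 72 mm across, 40 mm high, lying loose on top of the organiser, towards its back. Origin: centre of its underside.
- tumbler: Clear tumbler with pens, 78 mm across, 127 mm high, loose, left of the organiser. Origin: centre of its underside.
- glue: White glue bottle with a dark nozzle, 35 mm across, 112 mm high, loose, left of the organiser. Origin: centre of its underside.
- tape_roll: Roll of brown tape, 92 mm across, 48 mm high, loose, in front on the right (a flatter yellowish ring of tape on the left is another one, not listed). Origin: centre of its underside.
- stapler: Black desk stapler, 36 x 146 x 56 mm, loose, on the right. Origin: centre of its underside.
There are look-alikes about, which are no part of the job. Leave any purple look-alike of the label_roll alone. There is more than one size of the pot; the one meant has the size given above.

How it is judged (in metres and radians):
At the end, for the whole second after the job is handed in: The top and middle drawers are shut to within 5 mm, the bottom drawer is still open and within 30 mm of where it was, the organiser stands level and at rest within 25 mm of its place, and the pot and the label roll stand upright on it (value of joint each of organiser_drawer2, organiser_drawer1 below 0.005 m and value of joint organiser_drawer0 above 0.015 m and distance of bottom_front from where it was at the start of the episode below 0.03 m and distance of organiser from where it was at the start of the episode below 0.025 m and linear speed of organiser below 0.01 m/s and angle between organiser's own z axis and vertical below 0.05 rad and angle between each of pot, label_roll's own z axis and vertical below 0.1 rad); the robot touches nothing.
It fails at once if the organiser is shoved more than 25 mm, lifted or tipped (distance of organiser from where it was at the start of the episode above 0.025 m or height (world z) of organiser above 0.012 m or angle between organiser's own z axis and vertical above 0.1 rad).
It fails at once if the bottom drawer is moved more than 30 mm (distance of bottom_front from where it was at the start of the episode above 0.03 m).
It fails at once if the pot or the label roll on the organiser is moved more than 35 mm or tipped (distance of any of pot, label_roll from where it was at the start of the episode above 0.035 m or angle between any of pot, label_roll's own z axis and vertical above 0.4 rad).
It fails at once if a bystander on the desk is moved more than 30 mm (distance of any of tumbler, glue, tape_roll, stapler from where it was at the start of the episode above 0.03 m).
It also fails if it takes over 38 s, if anything falls off the work surface, if the arm or the gripper's body presses on something with over 40 N, if the wrist force passes 120 N, or if a joint passes its speed limit or range.

### The arm

A 6-joint arm with a two-finger parallel gripper is mounted at the origin on a cart in front of the work surface, level with it; the furniture and walls round the work are solid. World frame = base frame: x ahead of the robot, y to its left, z up, the work surface at z = 0. Lengths are in m, angles in degrees, forces in N, time in s.
With the tool pointing down it reaches from about 0.3 to 0.825 m from the base axis. Payload 5.4 kg.
Tool frame: the origin (TCP) lies on the centre line of the jaws, within the pads' length; the fingertips stand 8 mm ahead of it and the grasp point (between the pads) lies 11 mm behind it; z points along the fingers, y is the line along which they close (so a half turn about z gives the same grasp; the last joint's range is limited). The gripper opens to 92 mm and grips with 3 to 60 N. Pads are 20 mm wide; open, the fingers measure 128 mm over their backs; the gripper's body (75 mm by 189 mm) begins 69 mm behind the grasp point.
Start: joints at [-87.267, 9.076, 91.501, -0, 79.423, -12.038], TCP at [0.147, -0.556, 0.223] pointing down, gripper open.
Joint ranges: [-166.64, 166.64], [-54.1, 131.32], [10.49, 154.53], [-73.88, 253.88], [9.74, 151.15], [-171.62, 171.62]. Speed limits (degrees/s): [147.25, 147.25, 180, 180, 180, 180].

### API

Orientations are given as a 3x3 rotation matrix whose columns are the frame's x, y, z axes.
In Python, from station import status, imaging, job gives the robot as it stands. The module is installed in compiled form; this text tells all that it offers.
- The arm moves only by the tool move_arm, never from a script. Its argument "moves" is a list of rows, each a list of 5 numbers: the gripper's target within -1 to 1 (fully open at 1, half-way at 0, shut at -1), then the shift along the tool's x, y, z in units of 0.15 m (1.0 is 0.15 m), then the turn about the tool's z in units of 30 degrees (1.0 is 30 degrees). A call has exactly 10 rows; each row is the pose to reach, as a shift and turn from the pose commanded when the call began, along the tool's axes at that moment; what a row does not reach only later rows make up. A row lasts 1/10 s, in which the tool goes at most 50 mm and 8.59 degrees, less where a joint would pass 70% of its speed; a pose out of reach is approached as far as the arm can. A call with a number of a shift or a turn outside -1 to 1 is refused whole. A call with a gripper value outside its range is refused whole. The fingers move at their own pace and stop on an object; "force" is the grip in N (left out, the last holds). Time passes only in rows, so rows that repeat a pose let the fingers close, or fill a call up. It gives the time, the measured TCP pose, the force, the opening and the grip force at its end, in the units of the state.
- status.observe(): the state, without advancing time (a new reading comes with each control period).
- imaging.get_image(name): name is "scene" or "top" or "wrist"; returns a dict with "color" (420x560x3 uint8, red, green, blue), "fx", "fy", "cx", "cy" (pixels), "cam_to_world" (4x4, takes a point from camera to world coordinates). Camera axes: x right, y up, looking along -z (the intrinsics and any distortion apply to the point x, -y, -z); pixel columns grow to the right and rows downward; lengths in m; the calibration is good to about 2 mm. A picture is of the moment at which its call begins. There is no depth.
- job.close_job(): hands the job in; it is judged then, once.
The state is a dict: "clock": time; "joint_pos": joint angles; "joint_vel": joint speeds; "effort": joint torques, N m; "tcp_pos": TCP position; "tool_rot": TCP orientation; "force": force on the tool from outside, world axes, zero at the start; "moment": the same for the moment, N m; "width": finger opening in m; "gripper_force": force on a finger pad.
Only numpy, scipy, OpenCV 4.12 (cv2) and the standard library are available. Lean on these libraries where they do the work, as an engineer would, in place of code of your own. Each camera call takes 0.05 s, during which the arm holds its last target. There are 200 camera calls.

## Working session

There is one attempt and no reset: what is moved stays moved. The work goes in short steps, Python scripts to look and compute and a tool call to move; the robot and the scene stay as the last step left them, time stands still between calls to the robot, and variables do not carry over. Pictures are saved under pics/ and viewed, at most 10 in all, crops included, and the job is handed in when it is done.

Besides the shell and the picture viewer there is one more tool, called by a JSON object that holds its "name" and its "arguments", one argument or row to a line. move_arm: Moves the arm, as the interface text tells. Shifts and turns lie within -1 to 1; 1 stands for 0.15 m of shift or 30 degrees of turn. Its arguments: {"type":"object","properties":{"moves":{"type":"array","items":{"type":"array","items":{"type":"number","minimum":-1,"maximum":1}}},"force":{"type":"number"}},"required":["moves"]}

```bash
mkdir -p pics
python3 - <<'E'
from station import status, imaging
import cv2, pickle
d={}
for n in ("scene","top"):
    im=imaging.get_image(n); d[n]=im
    cv2.imwrite(f"pics/{n}0.png",cv2.resize(im["color"][:,:,::-1],(800,600),interpolation=cv2.INTER_CUBIC))
    print(n,im["fx"],im["fy"],im["cx"],im["cy"],im["cam_to_world"].round(4).tolist(),[k for k in im])
pickle.dump(d,open("v0.pkl","wb"))
s=status.observe();print({k:s[k] for k in("clock","tcp_pos","tool_rot","force","width")})
E
```

```text
scene 515.0190591686455 515.0190591686455 274.2481879165942 207.77050083866015 [[-0.7728, -0.4333, 0.4638, 1.21], [0.6345, -0.5107, 0.5801, 0.6451], [-0.0145, 0.7426, 0.6696, 0.9562], [0.0, 0.0, 0.0, 1.0]] ['color', 'fx', 'fy', 'cx', 'cy', 'cam_to_world']
top 542.5805968822812 542.5805968822812 283.9319932303642 204.59493291174016 [[-0.2905, 0.928, -0.2335, 0.289], [-0.9569, -0.2827, 0.0671, -0.0112], [-0.0038, 0.2429, 0.97, 1.5629], [0.0, 0.0, 0.0, 1.0]] ['color', 'fx', 'fy', 'cx', 'cy', 'cam_to_world']
{'clock': 0.1, 'tcp_pos': array([ 0.14653233, -0.55544007,  0.22172714]), 'tool_rot': array([[ 9.66958518e-01,  2.54933737e-01, -1.19353522e-04],
       [ 2.54933570e-01, -9.66957094e-01,  1.68898913e-03],
       [ 3.15170576e-04, -1.66360965e-03, -9.99998567e-01]]), 'force': array([ 0.01541101,  0.35157369, -0.45098007]), 'width': 0.09190728226127107}
```

View pics/scene0.png

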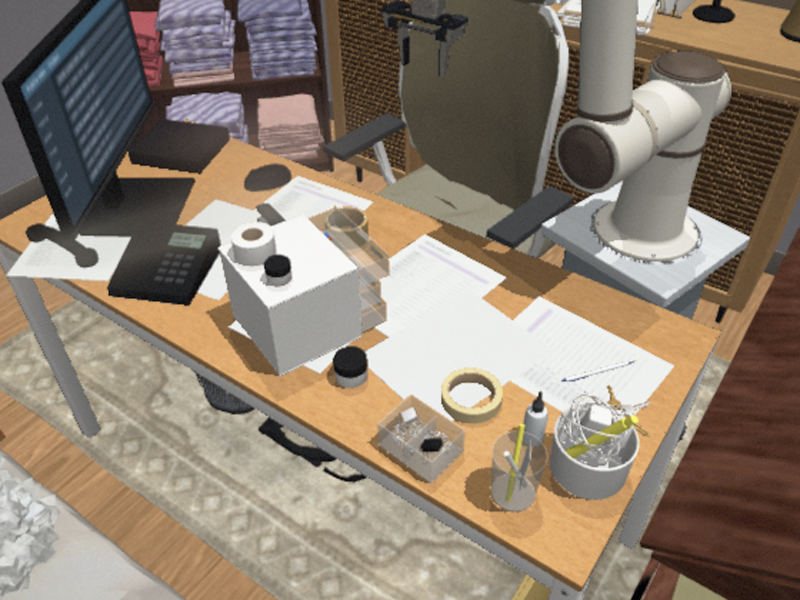

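View pics/top0.png

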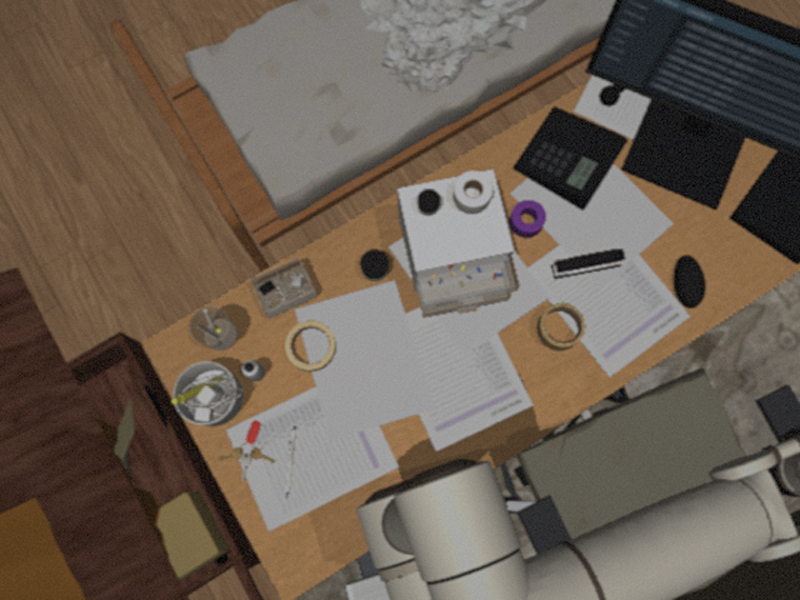

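The top view shows the organiser at about (400-520, 180-315), with its drawers opening towards the robot. The pot is at (428,201) and the label roll at (473,191). The purple roll (528,217) and the larger black-lidded jar (375,264) are look-alikes, both standing on the desk. In the scene view the case's top corners are near (220,250), (310,215), (360,265) and (268,318). I'll enlarge both views for exact corners.

Run:
```python
import cv2,pickle,numpy as np
d=pickle.load(open("v0.pkl","rb"))
# native crops, x6 : scene cols 145-278 rows 130-265 ; top cols 270-370, rows 115-225
a=d["scene"]["color"][140:265,145:280,::-1]; b=d["top"]["color"][115:225,270:370,::-1]
cv2.imwrite("pics/cs.png",cv2.resize(a,None,fx=4.8,fy=4.8,interpolation=cv2.INTER_CUBIC))
cv2.imwrite("pics/ct.png",cv2.resize(b,None,fx=5,fy=5,interpolation=cv2.INTER_CUBIC))
```

```text
(no output)
```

View pics/cs.png

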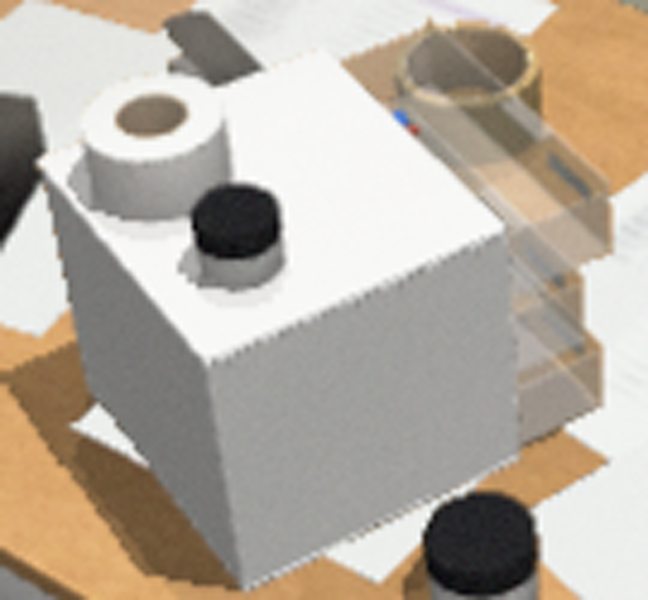

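View pics/ct.png

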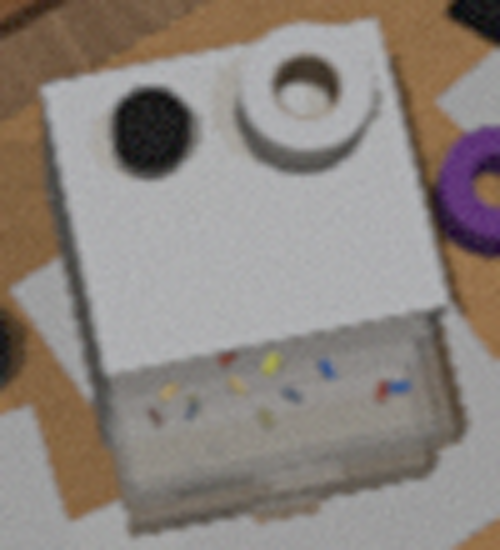

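The scene crop gives the case top corners: front-left (505,228), back-left (210,360), back-right (40,165), front-right (325,50). The bottom corners are back-left (245,588) and front-left (518,455). The drawer panels' left ends are at (612,198)/(608,255), (583,275)/(583,335) and (603,345)/(603,405). In the top crop the corners are back-left (42,90), back-right (378,20), front-right (445,303) and front-left (103,375). The pot and the label roll stand at the back.

```bash
cat > h.py <<'E'
import numpy as np,pickle
from scipy.optimize import least_squares
d=pickle.load(open("v0.pkl","rb"))
def proj(im,P):
    M=np.linalg.inv(im["cam_to_world"]);q=np.atleast_2d(P)@M[:3,:3].T+M[:3,3]
    return np.c_[im["cx"]+im["fx"]*q[:,0]/-q[:,2], im["cy"]-im["fy"]*q[:,1]/-q[:,2]]
S=lambda p:(np.array(p,float)+.5)/4.8-.5+[145,140]
T=lambda p:(np.array(p,float)+.5)/5-.5+[270,115]
def tri(ps,pt):
    f=lambda P:np.r_[(proj(d["scene"],P)-ps).ravel(),(proj(d["top"],P)-pt).ravel()]
    r=least_squares(f,[.6,0,.1]);return r.x,np.abs(r.fun).max()
E
python3 - <<'E'
from h import *
np.set_printoptions(precision=4,suppress=True)
names=["FL","BL","BR","FR"]
s=[S(p) for p in[(505,228),(210,360),(40,165),(325,50)]]
t=[T(p) for p in[(103,375),(42,90),(378,20),(445,303)]]
for n,a,b in zip(names,s,t): print(n,*tri(a,b))
def W(p,P):
    c,sn=np.cos(p[2]),np.sin(p[2]);P=np.atleast_2d(P)
    return P@np.array([[c,sn,0],[-sn,c,0],[0,0,1]])+[p[0],p[1],0]
def res(p):
    xb=p[3]; P=np.array([[-.08,.095,p[4]],[xb,.095,p[4]],[xb,-.095,p[4]],[-.08,-.095,p[4]]])
    bot=W(p,[[xb,.095,0],[-.08,.095,0]])
    return np.r_[(proj(d["scene"],W(p,P))-s).ravel(),(proj(d["top"],W(p,P))-t).ravel(),(proj(d["scene"],bot)-[S((245,588)),S((518,455))]).ravel()]
r=least_squares(res,[.6,-.1,0,.09,.165]);p=r.x
print("pose",p,"yaw",np.degrees(p[2]),"maxres",np.abs(r.fun).max())
for n,z,pts in[("top",(.161,.112),[(612,198),(608,255)]),("mid",(.107,.058),[(583,275),(583,335)]),("bot",(.053,.004),[(603,345),(603,405)])]:
    for zz,q in zip(z,pts):
        f=lambda e:(proj(d["scene"],W(p,[[-.08-e[0],.091,zz]]))-S(q)).ravel()
        o=least_squares(f,[.05]);print(n,zz,o.x,o.fun)
for q in[(130,533),(437,470)]:
    f=lambda e:(proj(d["top"],W(p,[[e[0],e[1],.112]]))-T(q)).ravel()
    print("top front bottom edge local xy",least_squares(f,[-.1,0]).x)
print("front centre shut",W(p,[[-.08,0,.1]]))
np.save("pose.npy",p)
E
```

```text
FL [ 0.6599 -0.1357  0.1651] 0.061948819777370545
BL [ 0.825  -0.1509  0.1634] 0.35891652332426816
BR [ 0.8108 -0.3409  0.1598] 0.6921710512294368
FR [ 0.6434 -0.3223  0.1652] 0.6535956303382875
pose [ 0.7308 -0.238  -0.0855  0.0874  0.1626] yaw -4.899611730194331 maxres 1.168750687098992
top 0.161 [0.0634] [-1.4026 -3.1865]
top 0.112 [0.064] [-0.0038 -0.0083]
mid 0.107 [0.0477] [-0.1059 -0.232 ]
mid 0.058 [0.0487] [0.686  1.4579]
bot 0.053 [0.0584] [-0.3175 -0.6729]
bot 0.004 [0.0588] [0.1681 0.3465]
top front bottom edge local xy [-0.1555  0.0967]
top front bottom edge local xy [-0.1561 -0.076 ]
front centre shut [[ 0.6511 -0.2312  0.1   ]]
```

Both views agree. The organiser is at about (0.731, -0.238) with yaw -4.9° and its top at 0.163-0.165 m. The openings are roughly top 0.065-0.075, middle 0.048 and bottom 0.058 m. I'll push with the gripper open so the two fingers straddle the lip evenly. I turn first and approach at height.

{"name": "move_arm", "arguments": {
  "moves": [
    [1,0.1,-0.05,0,0.1],
    [1,0.22,-0.11,0,0.2],
    [1,0.36,-0.18,0,0.3],
    [1,0.5,-0.25,0,0.4],
    [1,0.64,-0.32,0,0.5],
    [1,0.78,-0.39,0,0.6],
    [1,0.9,-0.45,0,0.66],
    [1,1,-0.5,0,0.66],
    [1,1,-0.5,0,0.66],
    [1,1,-0.5,0,0.66]
  ]
}}

```text
clock: 1.1
tcp_pos: [0.2723, -0.4453, 0.2224]
tool_rot: [[0.996, -0.087, -0.0], [-0.087, -0.996, 0.0], [-0.0, -0.0, -1.0]]
force: [-0.0, -0.4, -0.4]
width: 0.0917
gripper_force: 0.0
```

{"name": "move_arm", "arguments": {
  "moves": [
    [1,0.08,-0.09,0,0],
    [1,0.18,-0.2,0,0],
    [1,0.3,-0.33,0,0],
    [1,0.42,-0.46,0,0],
    [1,0.54,-0.59,0,0],
    [1,0.65,-0.71,0,0],
    [1,0.73,-0.79,0,0],
    [1,0.76,-0.82,0,0],
    [1,0.76,-0.82,0,0],
    [1,0.76,-0.82,0,0]
  ]
}}

```text
clock: 2.1
tcp_pos: [0.3962, -0.3335, 0.2225]
tool_rot: [[0.996, -0.089, -0.0], [-0.089, -0.996, -0.0], [-0.0, 0.0, -1.0]]
force: [-0.3, 0.0, -0.1]
width: 0.092
gripper_force: 0.0
```

{"name": "move_arm", "arguments": {
  "moves": [
    [1,0.08,-0.1,0,0],
    [1,0.2,-0.23,0,0],
    [1,0.34,-0.38,0,0],
    [1,0.48,-0.53,0.05,0],
    [1,0.6,-0.67,0.15,0],
    [1,0.7,-0.78,0.3,0],
    [1,0.76,-0.83,0.45,0],
    [1,0.76,-0.83,0.57,0],
    [1,0.76,-0.83,0.61,0],
    [1,0.76,-0.83,0.61,0]
  ]
}}

```text
clock: 3.1
tcp_pos: [0.5204, -0.2192, 0.1303]
tool_rot: [[0.996, -0.089, -0.002], [-0.089, -0.996, 0.001], [-0.002, -0.001, -1.0]]
force: [0.6, -0.3, -0.2]
width: 0.0916
gripper_force: 0.0
```

Run:
```python
from station import imaging
import cv2,numpy as np
a=imaging.get_image("scene")["color"][110:265,145:330,::-1]; b=imaging.get_image("wrist")["color"][:,:,::-1]
A=cv2.resize(a,(400,335),interpolation=cv2.INTER_CUBIC);B=cv2.resize(b,(400,300))
A=np.vstack([A,np.zeros((0,400,3),np.uint8)]);B=cv2.copyMakeBorder(B,0,35,0,0,cv2.BORDER_CONSTANT)
cv2.imwrite("pics/pre.png",np.hstack([A,B]))
```

```text
(no output)
```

View pics/pre.png

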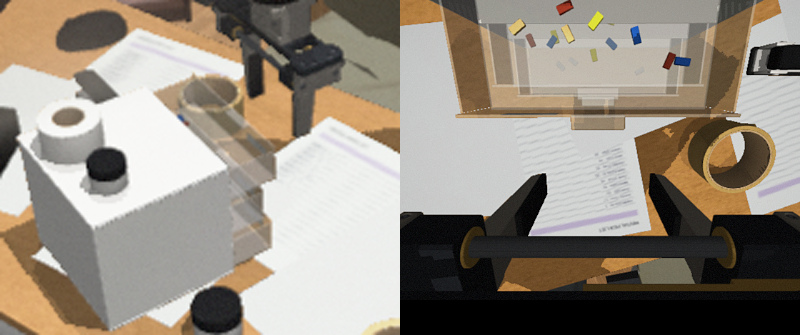

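The wrist picture shows the lip at x≈600 midway between the fingertips (545, 655), with the panel edge square to the tool. I'll push the top drawer most of the way, then go slowly under force feedback.

{"name": "move_arm", "arguments": {
  "moves": [
    [1,0.06,0,0,0],
    [1,0.13,0,0,0],
    [1,0.2,0,0,0],
    [1,0.27,0,0,0],
    [1,0.34,0,0,0],
    [1,0.41,0,0,0],
    [1,0.48,0,0,0],
    [1,0.55,0,0,0],
    [1,0.61,0,0,0],
    [1,0.65,0,0,0]
  ]
}}

```text
clock: 4.2
tcp_pos: [0.6195, -0.2272, 0.1311]
tool_rot: [[0.996, -0.087, 0.0], [-0.087, -0.996, -0.0], [0.0, 0.0, -1.0]]
force: [-0.4, -0.1, 0.5]
width: 0.0919
gripper_force: 0.2
```

{"name": "move_arm", "arguments": {
  "moves": [
    [1,0.01,0,0,0],
    [1,0.02,0,0,0],
    [1,0.03,0,0,0],
    [1,0.04,0,0,0],
    [1,0.05,0,0,0],
    [1,0.06,0,0,0],
    [1,0.07,0,0,0],
    [1,0.07,0,0,0],
    [1,0.07,0,0,0],
    [1,0.07,0,0,0]
  ]
}}

```text
clock: 5.2
tcp_pos: [0.6289, -0.2282, 0.1312]
tool_rot: [[0.996, -0.088, 0.0], [-0.088, -0.996, -0.0], [0.0, 0.0, -1.0]]
force: [-0.5, 0.2, -0.6]
width: 0.0918
gripper_force: 0.0
```

{"name": "move_arm", "arguments": {
  "moves": [
    [1,0.01,0,0,0],
    [1,0.015,0,0,0],
    [1,0.02,0,0,0],
    [1,0.025,0,0,0],
    [1,0.03,0,0,0],
    [1,0.035,0,0,0],
    [1,0.04,0,0,0],
    [1,0.045,0,0,0],
    [1,0.05,0,0,0],
    [1,0.05,0,0,0]
  ]
}}

```text
clock: 6.2
tcp_pos: [0.6365, -0.2288, 0.1311]
tool_rot: [[0.996, -0.088, 0.0], [-0.088, -0.996, 0.0], [0.0, -0.0, -1.0]]
force: [-1.0, -0.2, 0.3]
width: 0.092
gripper_force: 0.0
```

Run:
```python
from station import imaging
import cv2,numpy as np
a=imaging.get_image("scene")["color"][110:265,145:330,::-1]; b=imaging.get_image("wrist")["color"][:,:,::-1]
A=cv2.resize(a,(400,335),interpolation=cv2.INTER_CUBIC);B=cv2.copyMakeBorder(cv2.resize(b,(400,300)),0,35,0,0,cv2.BORDER_CONSTANT)
cv2.imwrite("pics/p2.png",np.hstack([A,B]))
```

```text
(no output)
```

View pics/p2.png

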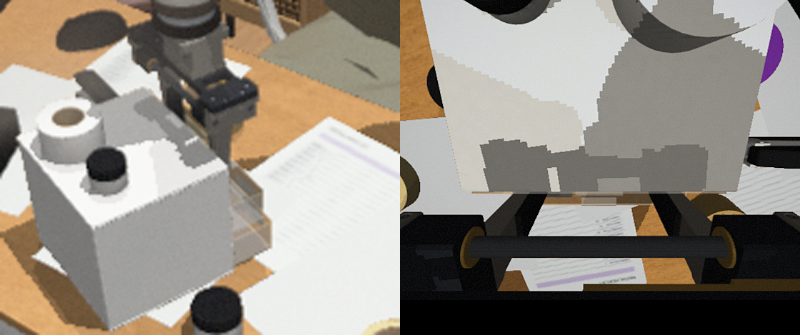

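The top drawer is nearly shut: its panel edge is just in front of the case edge at row 192. I'll creep on until the hard stop shows in the force.

{"name": "move_arm", "arguments": {
  "moves": [
    [1,0.004,0,0,0],
    [1,0.008,0,0,0],
    [1,0.012,0,0,0],
    [1,0.016,0,0,0],
    [1,0.02,0,0,0],
    [1,0.02,0,0,0],
    [1,0.02,0,0,0],
    [1,0.02,0,0,0],
    [1,0.02,0,0,0],
    [1,0.02,0,0,0]
  ]
}}

```text
clock: 7.3
tcp_pos: [0.6393, -0.229, 0.1311]
tool_rot: [[0.996, -0.088, -0.0], [-0.088, -0.996, 0.0], [-0.0, -0.0, -1.0]]
force: [-1.0, 0.4, 0.8]
width: 0.092
gripper_force: 0.4
```

{"name": "move_arm", "arguments": {
  "moves": [
    [1,0.004,0,0,0],
    [1,0.008,0,0,0],
    [1,0.012,0,0,0],
    [1,0.015,0,0,0],
    [1,0.015,0,0,0],
    [1,0.015,0,0,0],
    [1,0.015,0,0,0],
    [1,0.015,0,0,0],
    [1,0.015,0,0,0],
    [1,0.015,0,0,0]
  ]
}}

```text
clock: 8.3
tcp_pos: [0.6395, -0.229, 0.1311]
tool_rot: [[0.996, -0.087, -0.006], [-0.087, -0.996, 0.001], [-0.006, -0.001, -1.0]]
force: [-10.2, 1.0, 5.3]
width: 0.0918
gripper_force: 5.3
```

The hard stop is reached: the force rises while the TCP stands still at the predicted flush position. I'll back off and go down to the middle drawer, with tips at 0.09 m so the gripper body stays above the case top.

{"name": "move_arm", "arguments": {
  "moves": [
    [1,-0.06,0,0,0],
    [1,-0.16,0,0,0],
    [1,-0.28,0,0,0],
    [1,-0.4,0,0,0],
    [1,-0.5,0,0,0],
    [1,-0.57,0,0,0],
    [1,-0.57,0,0.08,0],
    [1,-0.57,0,0.18,0],
    [1,-0.57,0,0.22,0],
    [1,-0.57,0,0.22,0]
  ]
}}

```text
clock: 9.3
tcp_pos: [0.5556, -0.221, 0.0957]
tool_rot: [[0.996, -0.088, -0.003], [-0.088, -0.996, 0.002], [-0.003, -0.002, -1.0]]
force: [0.6, -0.1, 0.6]
width: 0.0918
gripper_force: 0.0
```

Run:
```python
from station import imaging
import cv2,numpy as np
a=imaging.get_image("scene")["color"][110:265,145:330,::-1]; b=imaging.get_image("wrist")["color"][:,:,::-1]
A=cv2.resize(a,(400,335),interpolation=cv2.INTER_CUBIC);B=cv2.copyMakeBorder(cv2.resize(b,(400,300)),0,35,0,0,cv2.BORDER_CONSTANT)
cv2.imwrite("pics/p3.png",np.hstack([A,B]))
```

```text
(no output)
```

View pics/p3.png

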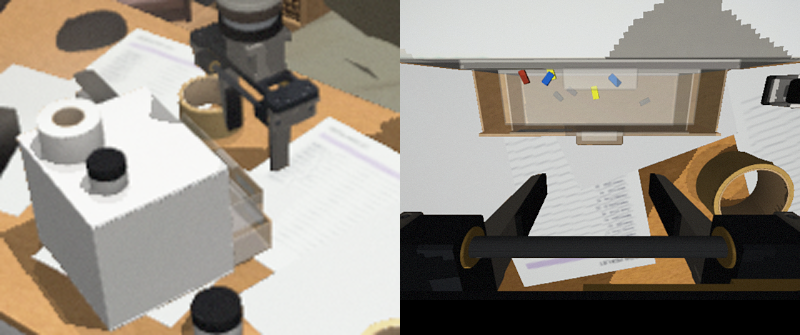

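The top drawer is flush. The lip of the middle one (600,140) lies centred between the fingers. Next I push the middle drawer, raised 3 mm for body clearance.

{"name": "move_arm", "arguments": {
  "moves": [
    [1,0.03,0,-0.02,0],
    [1,0.08,0,-0.02,0],
    [1,0.13,0,-0.02,0],
    [1,0.18,0,-0.02,0],
    [1,0.23,0,-0.02,0],
    [1,0.28,0,-0.02,0],
    [1,0.33,0,-0.02,0],
    [1,0.38,0,-0.02,0],
    [1,0.42,0,-0.02,0],
    [1,0.45,0,-0.02,0]
  ]
}}

```text
clock: 10.4
tcp_pos: [0.6242, -0.2277, 0.101]
tool_rot: [[0.996, -0.088, -0.0], [-0.088, -0.996, 0.0], [-0.0, -0.0, -1.0]]
force: [0.0, -0.3, 0.3]
width: 0.0924
gripper_force: 0.2
```

{"name": "move_arm", "arguments": {
  "moves": [
    [1,0.01,0,0,0],
    [1,0.02,0,0,0],
    [1,0.03,0,0,0],
    [1,0.04,0,0,0],
    [1,0.05,0,0,0],
    [1,0.055,0,0,0],
    [1,0.06,0,0,0],
    [1,0.065,0,0,0],
    [1,0.07,0,0,0],
    [1,0.07,0,0,0]
  ]
}}

```text
clock: 11.4
tcp_pos: [0.6343, -0.2286, 0.1011]
tool_rot: [[0.996, -0.088, 0.0], [-0.088, -0.996, -0.0], [0.0, 0.0, -1.0]]
force: [0.1, -0.1, 0.3]
width: 0.0919
gripper_force: 0.0
```

{"name": "move_arm", "arguments": {
  "moves": [
    [1,0.004,0,0,0],
    [1,0.008,0,0,0],
    [1,0.012,0,0,0],
    [1,0.016,0,0,0],
    [1,0.02,0,0,0],
    [1,0.024,0,0,0],
    [1,0.028,0,0,0],
    [1,0.03,0,0,0],
    [1,0.03,0,0,0],
    [1,0.03,0,0,0]
  ]
}}

```text
clock: 12.4
tcp_pos: [0.6384, -0.229, 0.1011]
tool_rot: [[0.996, -0.088, -0.0], [-0.088, -0.996, 0.0], [-0.0, -0.0, -1.0]]
force: [-2.1, -0.5, 0.9]
width: 0.0919
gripper_force: 1.0
```

{"name": "move_arm", "arguments": {
  "moves": [
    [1,0.003,0,0,0],
    [1,0.006,0,0,0],
    [1,0.008,0,0,0],
    [1,0.01,0,0,0],
    [1,0.01,0,0,0],
    [1,0.01,0,0,0],
    [1,0.01,0,0,0],
    [1,0.01,0,0,0],
    [1,0.01,0,0,0],
    [1,0.01,0,0,0]
  ]
}}

```text
clock: 13.4
tcp_pos: [0.6384, -0.229, 0.1011]
tool_rot: [[0.996, -0.087, -0.004], [-0.087, -0.996, 0.001], [-0.004, -0.0, -1.0]]
force: [-9.2, 1.2, 5.5]
width: 0.0919
gripper_force: 4.9
```

The hard stop is reached again, within 1 mm of the top drawer's stop. I back off, rise and check.

{"name": "move_arm", "arguments": {
  "moves": [
    [1,-0.05,0,0,0],
    [1,-0.15,0,0,0],
    [1,-0.3,0,0,0],
    [1,-0.45,0,0,0],
    [1,-0.6,0,-0.1,0],
    [1,-0.75,0,-0.3,0],
    [1,-0.9,0,-0.5,0],
    [1,-1,0,-0.65,0],
    [1,-1,0,-0.7,0],
    [1,-1,0,-0.7,0]
  ]
}}

```text
clock: 14.4
tcp_pos: [0.4917, -0.2165, 0.2073]
tool_rot: [[0.996, -0.088, 0.003], [-0.088, -0.996, -0.002], [0.003, 0.002, -1.0]]
force: [0.0, -0.3, -0.1]
width: 0.0922
gripper_force: 0.0
```

Run:
```python
from station import imaging
from h import d
import cv2,numpy as np
t=imaging.get_image("top")["color"][115:225,270:370,::-1]
a=imaging.get_image("scene")["color"][140:265,145:280,::-1]; b=imaging.get_image("wrist")["color"][:,:,::-1]
f=lambda i:cv2.resize(i,(400,300),interpolation=cv2.INTER_CUBIC)
cv2.imwrite("pics/end.png",np.vstack([np.hstack([f(a),f(b)]),np.hstack([f(t),f(d["top"]["color"][115:225,270:370,::-1])])]))
g=lambda i:np.float32(cv2.cvtColor(np.ascontiguousarray(i),cv2.COLOR_BGR2GRAY))
print("scene case shift px",cv2.phaseCorrelate(g(d["scene"]["color"][195:265,150:245,::-1]),g(a[55:125,5:100])))
```

```text
scene case shift px ((-0.012709464305558527, 0.009399059533343745), 1.0009254197831507)
```

View pics/end.png

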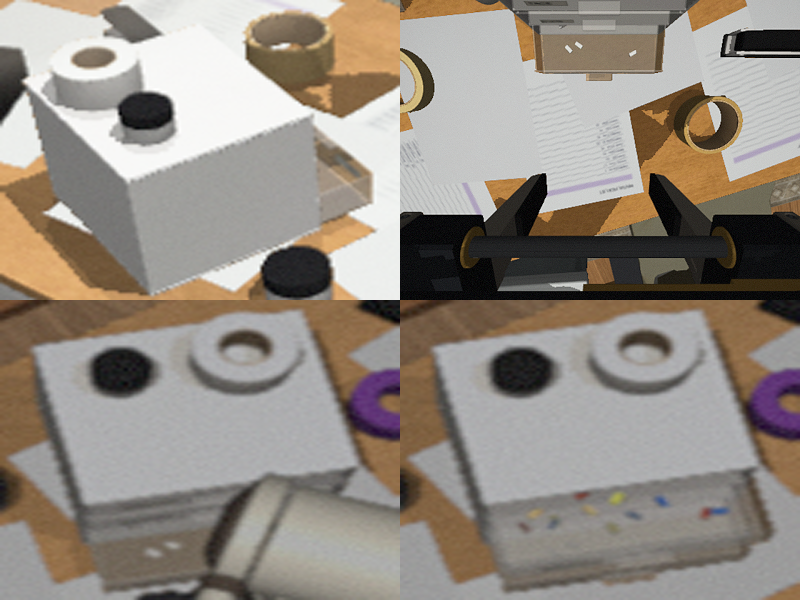

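The pictures show the top and middle drawers flush and only the bottom drawer still open. The case has shifted less than 0.02 px, the pot and the label roll have not moved, and the arm is clear. I'm handing the job in.

```bash
python3 -c "
from station import job
print(job.close_job())"
```

```text
the job is handed in; nothing more can be done
None
```

The top and middle drawers are pushed shut, the bottom drawer is still open, and the final pictures show the organiser and the things on top of it unmoved; the job is handed in, but no verdict was returned.

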